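Show the bench camera which reagent goes with which sample

ROBOT

A 6-joint arm with a two-finger parallel gripper is mounted at the origin on the work surface. World frame = base frame: x ahead of the robot, y to its left, z up, the work surface at z = 0. Lengths are in m, angles in rad, forces in N, time in s.
With the tool pointing down it reaches from about 0.25 to 0.775 m from the base axis. Payload 4 kg.
Tool frame: the origin (TCP) lies midway between the tips of the shut fingers; the grasp point (between the pads) lies 19 mm behind it; z points along the fingers, y is the direction in which the jaws open and shut (so a half turn about z gives the same grasp; the last joint's range is limited). The gripper opens to 94 mm and grips with 3 to 60 N. Pads are 16 mm wide; open, the fingers measure 119 mm over their backs; the gripper's body (75 mm by 177 mm) begins 78 mm behind the grasp point.
Start: joints at [-1.388, 0.087, 1.371, -0, 1.684, -0.103], TCP at [0.155, -0.528, 0.206] pointing down, gripper open.
Joint ranges: [-3.1, 3.1], [-0.76, 2.03], [0.27, 2.55], [-1.08, 4.22], [0.17, 2.65], [-2.57, 2.57]. Speed limits (rad/s): [2.79, 2.79, 3.14, 3.14, 3.14, 3.14].

INTERFACE

Orientations are given as [roll, pitch, yaw] about the fixed x, y, z axes, in that order (R = Rz(yaw) Ry(pitch) Rx(roll)).
In Python, from bench import robot, cams gives the robot as it stands.
- The arm moves only by the tool step_arm, never from a script. Its argument "plan" is a list that holds one entry, the list of rows, each a list of 5 numbers: the shift along the world's x, y, z in mm, then the turn about the world's z in rad, then the opening in per cent of the stroke, from 0 (shut) to 100 (fully open). In form: [[[tx, ty, tz, turn, fingers], ...]]. A call has 1 to 8 rows; each row is the pose to reach, as a shift and turn from the pose commanded when the call began; what a row does not reach only later rows make up. A row lasts 1/12 s, in which the tool goes at most 41.7 mm and 7.16 degrees, less where a joint would pass 70% of its speed; a pose out of reach is approached as far as the arm can. A call with a gripper value outside its range is refused whole. The fingers move at their own pace and stop on an object; the grip force is fixed at half the most. Time passes only in rows, so rows that repeat a pose let the fingers close. It gives the time, the measured TCP pose, the force and the opening at its end, in the units of the state.
- robot.get_obs(): the state, without advancing time (a new reading comes with each control period).
- cams.snapshot(name): name is "scene" or "top" or "wrist"; returns a dict with "frame" (480x640x3 uint8, red, green, blue), "camera_matrix" (3x3 intrinsics, pixels), "origin" and "attitude" of the camera in the world; the wrist camera has in their place "T_tool_cam" (4x4, takes a point from camera to tool coordinates, whose origin is the TCP and whose axes are the flange's). Camera axes: x right, y down, z forward; pixel columns grow to the right and rows downward; lengths in m; the calibration is good to about 2 mm. A picture is of the moment at which its call begins: read the wrist's pose just before it. There is no depth.
- robot.close_job(): hands the job in, once; it reports no verdict.
The state is a dict: "time": time; "joint_positions": joint angles; "qvel": joint speeds; "joint_torque": joint torques, N m; "tool_pos": TCP position; "ee_rot": TCP orientation; "wrist_force": force on the tool from outside, world axes, zero at the start; "wrist_torque": the same for the moment, N m; "width": finger opening in m.
Only numpy, scipy, OpenCV 4.12 (cv2) and the standard library are available. Lean on these libraries where they do the work, as an engineer would, in place of code of your own. Each camera call takes 0.05 s, during which the arm holds its last target. There are 200 camera calls.

TASK

Show the bench camera which reagent goes with which sample: push the orange switch lever fully over to its far side, then point at the yellow-capped bottle for two to three seconds, then at the blue-capped tube in the red rack for as long, and finish still pointing at that tube. To point, hold the fingertips over the middle of the cap, one or two centimetres above it, without contact. Touch or move none of the tubes and bottles, nor their rack and tray, nor the yellow tip box.

Things in the scene. Friction and masses are not known exactly. Their poses are not given: they have to be found in the camera images.
- rec_base: white switch block of the bench camera, 70 x 50 x 25 mm, fixed to the bench; its lever swings in its own x-z plane about a pivot along its y axis, 22 mm above its underside. Origin: centre of the underside; x is the direction to push the lever (away from the robot, within 0.35 rad of world x).
- rec (a joint): the switch lever: 10 mm steel rod with an orange ball (26 mm diameter) centred 80 mm from the pivot. 0 rad = off, leaning 0.5 rad from upright towards the robot; 0.5 = upright; 1.0 rad = end stop, leaning 0.5 rad away from the robot. Starts between 0 and 0.2. Light friction (about 1 N at the ball) holds it where it is left.
- rec_tip (a point): centre of the orange ball on the switch lever; about 92 mm above the bench at either end of its swing, 102 mm when upright.
- rack: red tube rack fixed to the bench, 150 mm (its x) x 104 mm (its y) x 68 mm high, 2 x 3 places 46 mm apart, five of them filled; tube undersides stand 6 mm above the bench, so the cap tops are 122 mm above it. Origin: centre of its underside.
- tray: white spill tray fixed to the bench, 120 mm (its x) x 280 mm (its y), rim 12 mm high, inner floor 4 mm above the bench (so bottle cap tops are 144 mm above it). Origin: centre of its underside.
- tube_blue: 50 ml capped tube, clear with a white label band, blue screw cap; standing upright in a place of the rack (which place varies). Body 29 mm diameter; cap 34 mm diameter, 15 mm high; 116 mm tall in all. Loose, graspable, not to be touched. Origin: centre of its underside, z up. The only blue-capped one: the tube to point at.
- tube_blue_cap (a point): centre of the top face of the blue tube cap.
- tube_red1: 50 ml capped tube, clear with a white label band, red screw cap; standing upright in a place of the rack (which place varies). Body 29 mm diameter; cap 34 mm diameter, 15 mm high; 116 mm tall in all. Loose, graspable, not to be touched. Origin: centre of its underside, z up.
- tube_red2: 50 ml capped tube, clear with a white label band, red screw cap; standing upright in a place of the rack (which place varies). Body 29 mm diameter; cap 34 mm diameter, 15 mm high; 116 mm tall in all. Loose, graspable, not to be touched. Origin: centre of its underside, z up.
- tube_red3: 50 ml capped tube, clear with a white label band, red screw cap; standing upright in a place of the rack (which place varies). Body 29 mm diameter; cap 34 mm diameter, 15 mm high; 116 mm tall in all. Loose, graspable, not to be touched. Origin: centre of its underside, z up.
- tube_red4: 50 ml capped tube, clear with a white label band, red screw cap; standing upright in a place of the rack (which place varies). Body 29 mm diameter; cap 34 mm diameter, 15 mm high; 116 mm tall in all. Loose, graspable, not to be touched. Origin: centre of its underside, z up.
- bottle_yellow: white wide-mouth reagent bottle with a pale blue label band and a yellow screw cap, standing on the tray (order varies). Body 62 mm diameter, cap 40 mm diameter and 20 mm high, 140 mm tall in all. Loose, graspable, not to be touched. Origin: centre of its underside, z up. The bottle to point at.
- bottle_yellow_cap (a point): centre of the top face of the yellow bottle cap.
- bottle_green: white wide-mouth reagent bottle with a pale blue label band and a green screw cap, standing on the tray (order varies). Body 62 mm diameter, cap 40 mm diameter and 20 mm high, 140 mm tall in all. Loose, graspable, not to be touched. Origin: centre of its underside, z up.
- bottle_grey: white wide-mouth reagent bottle with a pale blue label band and a grey screw cap, standing on the tray (order varies). Body 62 mm diameter, cap 40 mm diameter and 20 mm high, 140 mm tall in all. Loose, graspable, not to be touched. Origin: centre of its underside, z up.
- tipbox: loose yellow box of pipette tips, 85 x 120 x 53 mm, beyond the lever. Origin: centre of its underside.
Not all that is in view belongs to the job. What is shaped like the rec_base but purple is not meant.

How it is judged:
On the way, in this order (a step that is already met when the one before it is completed fails the run):
1. the switch lever is pushed fully over to its far side (value of joint rec above 0.9 rad), for 0.2 s.
2. with the switch on, the fingertips point at the yellow bottle cap from just above for 1.5 s (value of joint rec above 0.9 rad and horizontal distance between the grasp point and bottle_yellow_cap below 0.016 m and z of the grasp point in the frame of bottle_yellow between 0.159 and 0.21 m), for 1.5 s.
3. with the switch on, the fingertips point at the blue tube cap from just above for 1.5 s (value of joint rec above 0.9 rad and horizontal distance between the grasp point and tube_blue_cap below 0.016 m and z of the grasp point in the frame of tube_blue between 0.135 and 0.186 m), for 1.5 s.
At the end, for the whole second after the job is handed in: the lever is past 0.9 rad; the point between the finger pads (about 19 mm behind the fingertips) is within 16 mm sideways of the centre of the blue cap and 19 to 70 mm above its top (fingertips about 0 to 50 mm above it); every tube, bottle and the tip box is within 10 mm of where it began (all of step 3 and distance of each of tube_blue, tube_red1, tube_red2, tube_red3, tube_red4, bottle_yellow, bottle_green, bottle_grey, tipbox from where it was at the start of the episode below 0.01 m); the robot touches nothing.
It fails at once if the robot touches a tube, a bottle or the tip box (contact force between any of the fingers, the arm and tube_blue above 0.5 N or contact force between any of the fingers, the arm and tube_red1 above 0.5 N or contact force between any of the fingers, the arm and tube_red2 above 0.5 N or contact force between any of the fingers, the arm and tube_red3 above 0.5 N or contact force between any of the fingers, the arm and tube_red4 above 0.5 N or contact force between any of the fingers, the arm and bottle_yellow above 0.5 N or contact force between any of the fingers, the arm and bottle_green above 0.5 N or contact force between any of the fingers, the arm and bottle_grey above 0.5 N or contact force between any of the fingers, the arm and tipbox above 0.5 N).
It fails at once if the robot touches the rack or the tray (contact force between any of the fingers, the arm and rack above 0.5 N or contact force between any of the fingers, the arm and tray above 0.5 N).
It fails at once if a tube, a bottle or the tip box is lifted or shifted by more than 10 mm (distance of any of tube_blue, tube_red1, tube_red2, tube_red3, tube_red4, bottle_yellow, bottle_green, bottle_grey, tipbox from where it was at the start of the episode above 0.01 m).
It also fails if it takes over 53 s, if anything falls off the work surface, if the arm or the gripper's body presses on something with over 40 N, if the wrist force passes 120 N, or if a joint passes its speed limit or range.

## Working session

There is one attempt and no reset: what is moved stays moved. The work goes in short steps, Python scripts to look and compute and a tool call to move; the robot and the scene stay as the last step left them, time stands still between calls to the robot, and variables do not carry over. Pictures are saved under pics/ and viewed, about 8 in all and at most 12, crops included, and the job is handed in when it is done.

Besides the shell and the picture viewer there is one more tool, called after "Call:" as name(argument=value, ...) on one line, values as JSON. step_arm: Moves the arm, as the interface text tells. Its arguments: {"type":"object","properties":{"plan":{"type":"array"}},"required":["plan"]}

```bash
mkdir -p pics; ls; cat > h.py <<'E'
import numpy as np, cv2
from bench import robot, cams
def snap(n,f):
    s=cams.snapshot(n); cv2.imwrite('pics/'+f+'.png',s['frame'][:,:,::-1]); return s
def R(a):
    a=np.array(a,float)
    if a.shape==(3,3): return a
    from scipy.spatial.transform import Rotation
    return Rotation.from_euler('xyz',a).as_matrix()
def ray(s,u,v):
    d=np.linalg.inv(s['camera_matrix'])@[u,v,1]
    return np.array(s['origin']),R(s['attitude'])@d
def onz(s,u,v,z):
    o,d=ray(s,u,v); return o+d*(z-o[2])/d[2]
def proj(s,p):
    q=R(s['attitude']).T@(np.array(p)-s['origin']); q=s['camera_matrix']@q; return q[:2]/q[2]
E
python3 - <<'E'
from h import *
for n in('top','scene'):
    s=snap(n,n+'0'); np.savez(n+'0.npz',**s); print(s['origin'],s['attitude'],s['camera_matrix'].tolist())
print(robot.get_obs())
E
```

```text
pics
[ 0.41014857 -0.02519091  1.05658726] [-2.92155249e+00 -2.36334250e-03 -1.62357031e+00] [[435.0718352104826, 0.0, 317.2624365242109], [0.0, 435.0718352104826, 238.44732082768942], [0.0, 0.0, 1.0]]
[0.93493253 0.47120085 0.67066709] [-2.29501168  0.00916422  2.58731926] [[458.18419495680047, 0.0, 321.5138917377009], [0.0, 458.18419495680047, 249.6065473468599], [0.0, 0.0, 1.0]]
{'time': 0.1, 'joint_positions': array([-1.38812174e+00,  8.78892316e-02,  1.37205425e+00,  3.24025855e-06,
        1.68359170e+00, -1.03145243e-01]), 'qvel': array([-0.00055218, -0.00133971, -0.00364272, -0.0007208 , -0.00027772,
        0.00134763]), 'joint_torque': array([ 2.27401863e-03, -3.41253018e+01, -3.03300977e+01,  7.19701848e-02,
        3.04044667e-02, -1.00192215e-04]), 'tool_pos': array([ 0.15495537, -0.52722577,  0.20444156]), 'ee_rot': array([-3.13966078e+00, -2.03210737e-04,  2.85819998e-01]), 'wrist_force': array([1.0828662 , 0.20314722, 0.15521291]), 'wrist_torque': array([ 0.02161013, -0.01437473, -0.02670409]), 'width': 0.09397577297836308}
```

View pics/top0.png

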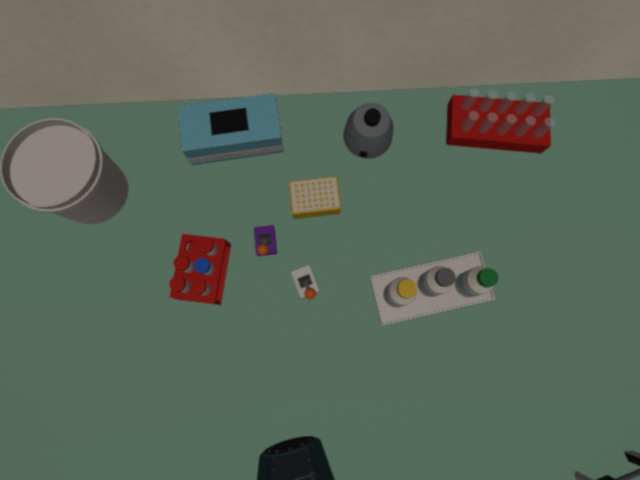

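View pics/scene0.png

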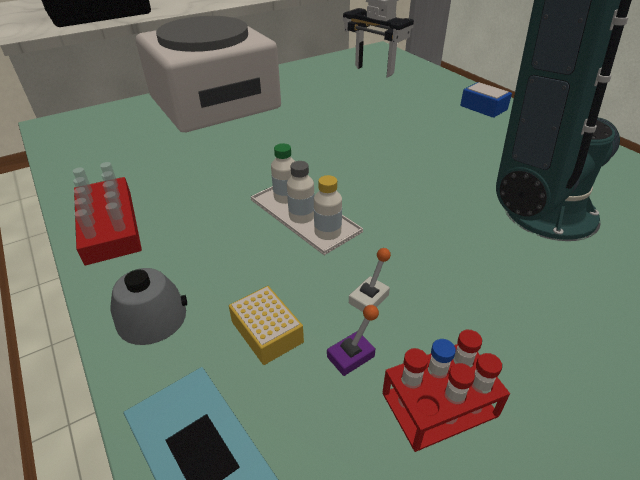

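Candidates, by top-image pixel:
- **Lever balls:** (311,294) is on the white block, which I choose. (263,250) is on the purple block, a decoy.
- **Yellow:** the bottle cap is at (407,289), chosen. The tip box is at (315,195).
- **Blue:** the cap in the red rack is at (202,265), chosen. The blue box is at (230,125), and the other red rack at (500,120) holds clear tubes.

```bash
cat > m.py <<'E'
from h import *
def blob(s,lo,hi,box):
    h=cv2.cvtColor(s['frame'],cv2.COLOR_RGB2HSV); m=cv2.inRange(h,np.array(lo),np.array(hi))
    k=np.zeros_like(m);x0,y0,x1,y1=box;k[y0:y1,x0:x1]=m[y0:y1,x0:x1]
    n,l,st,c=cv2.connectedComponentsWithStats(k); i=1+np.argmax(st[1:,4]); return c[i],st[i]
E
python3 - <<'E'
from m import *
T=dict(np.load('top0.npz'));S=dict(np.load('scene0.npz'))
def tri(a,b):
    o1,d1=ray(T,*a);o2,d2=ray(S,*b); A=np.c_[d1,-d2]; t=np.linalg.lstsq(A,o2-o1,rcond=None)[0]
    p,q=o1+t[0]*d1,o2+t[1]*d2; return (p+q)/2,np.linalg.norm(p-q)
OR=((3,150,100),(12,255,255))
for n,c,bt,bs,z in (('ball',OR,(295,280,325,305),(370,240,400,270),.092),
 ('pball',OR,(255,240,275,260),(355,300,385,325),.092),
 ('ycap',((18,150,80),(32,255,255)),(385,270,425,310),(310,170,345,200),.140),
 ('bcap',((105,150,50),(125,255,255)),(185,250,220,280),(425,335,460,370),.118)):
    a,sa=blob(T,*c,bt);b,sb=blob(S,*c,bs)
    print(n,a.round(1),sa,b.round(1),sb,onz(T,*a,z).round(4),onz(S,*b,z).round(4),*tri(a,b))
# white block & tipbox outline
h=cv2.cvtColor(T['frame'],cv2.COLOR_RGB2HSV)
def rect(m,box,z):
    k=np.zeros_like(m);x0,y0,x1,y1=box;k[y0:y1,x0:x1]=m[y0:y1,x0:x1]
    c=max(cv2.findContours(k,0,2)[0],key=cv2.contourArea)
    p=np.array([onz(T,*q[0],z)[:2]*1000 for q in c],np.float32); print(cv2.minAreaRect(p))
print('block');rect(cv2.inRange(h,(0,0,120),(179,60,255)),(285,260,325,305),.025)
print('tip');rect(cv2.inRange(h,(15,60,80),(35,255,255)),(280,165,350,225),.053)
print('purple');rect(cv2.inRange(h,(125,60,30),(160,255,255)),(245,215,285,265),.025)
i=T['frame'][200:330,160:440,::-1];j=S['frame'][240:430,320:520,::-1]
cv2.imwrite('pics/c1.png',np.vstack([cv2.resize(i,(780,362)),cv2.resize(j,(252,238)).copy() if 0 else np.pad(cv2.resize(j,(250,237)),((0,0),(0,530),(0,0)))]))
E
```

```text
ball [309.8 293.4] [305 289  10  10  78] [383.8 253.5] [378 248  12  12 112] [ 0.5022 -0.0158  0.092 ] [ 0.5018 -0.0158  0.092 ] [ 0.50204012 -0.01572303  0.09221508] 0.00034425292789905064
pball [262.1 249.4] [258 245  10  10  75] [370.8 311.3] [364 305  14  14 158] [0.6067 0.0868 0.092 ] [0.6074 0.0866 0.092 ] [0.60696234 0.0866134  0.09165061] 0.0006441677536703757
ycap [406.4 288.5] [398 280  18  18 261] [327.4 183.8] [319 176  18  17 271] [ 0.4972 -0.2198  0.14  ] [ 0.5038 -0.2111  0.14  ] [ 0.49769405 -0.22128225  0.13224001] 0.0005348424599618424
bcap [202.  265.3] [195 259  15  14 163] [442.8 350.4] [431 339  24  24 446] [0.5728 0.2155 0.118 ] [0.5778 0.2196 0.118 ] [0.57389837 0.2169974  0.1120906 ] 0.0001187055052224017
block
((538.6909790039062, -4.260471343994141), (67.00725555419922, 47.488372802734375), 17.73772621154785)
tip
((737.0591430664062, -38.10929870605469), (97.09416961669922, 120.6546401977539), 3.7649223804473877)
purple
((643.4034423828125, 87.71144104003906), (71.10977172851562, 48.8280143737793), 4.369397163391113)
```

View pics/c1.png

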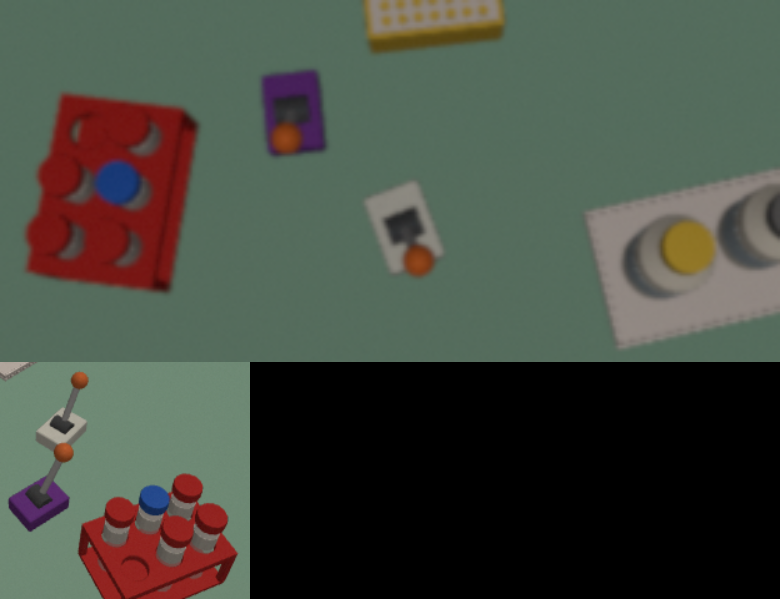

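The crop confirms all three choices: white block with its ball, yellow cap, and the blue cap in the near rack. Next I move behind the lever with the fingers shut. The tool yaw already nearly matches the push direction of about 0.31 rad.

Call:
step_arm(plan=[[[20, 32, 0, 0, 0], [40, 65, 0, 0, 0], [60, 98, 0, 0, 0], [80, 130, 0, 0, 0], [100, 163, 0, 0, 0], [120, 196, 0, 0, 0], [140, 228, 0, 0, 0], [160, 260, 0, 0, 0]]])

```text
time: 0.77
tool_pos: [0.3154, -0.2658, 0.2051]
ee_rot: [-3.141, 0.0, 0.285]
wrist_force: [1.2, -0.5, 0.3]
width: 0.0439
```

Call:
step_arm(plan=[[[20, 32, 0, 0, 0], [40, 65, 0, 0, 0], [60, 98, 0, 0, 0], [80, 130, 0, 0, 0], [100, 163, 0, 0, 0], [120, 196, 0, 0, 0], [142, 236, 0, 0, 0], [142, 236, 0, 0, 0]]])

```text
time: 1.43
tool_pos: [0.4586, -0.0261, 0.2047]
ee_rot: [-3.138, -0.001, 0.294]
wrist_force: [-0.7, -0.6, -0.3]
width: 0.0007
```

Call:
step_arm(plan=[[[0, 0, -30, 0, 0], [0, 0, -60, 0, 0], [0, 0, -95, 0, 0], [0, 0, -125, 0, 0], [0, 0, -125, 0, 0], [0, 0, -125, 0, 0]]])

```text
time: 1.93
tool_pos: [0.4553, -0.0318, 0.079]
ee_rot: [-3.14, 0.004, 0.285]
wrist_force: [0.3, 0.7, -0.1]
width: 0.0006
```

Call:
step_arm(plan=[[[14, 5, 0, 0, 0], [28, 10, 0, 0, 0], [40, 14, 0, 0, 0], [52, 18, 0, 0, 0], [64, 21, 0, 0, 0], [76, 25, 0, 0, 0], [88, 29, 0, 0, 0], [92, 30, 0, 0, 0]]])

```text
time: 2.6
tool_pos: [0.5518, -0.0019, 0.0835]
ee_rot: [3.14, -0.004, 0.286]
wrist_force: [-0.4, 0.5, -0.6]
width: 0.0007
```

```bash
python3 - <<'E'
from m import *
s=snap('scene','s1'); o=robot.get_obs();print(o['tool_pos'],o['wrist_force'])
cv2.imwrite('pics/s1c.png',cv2.resize(s['frame'][180:380,280:480,::-1],(500,500)))
E
```

```text
[ 0.55167916 -0.00186971  0.08310024] [ 0.85075208  0.69117714 -0.792349  ]
```

View pics/s1c.png

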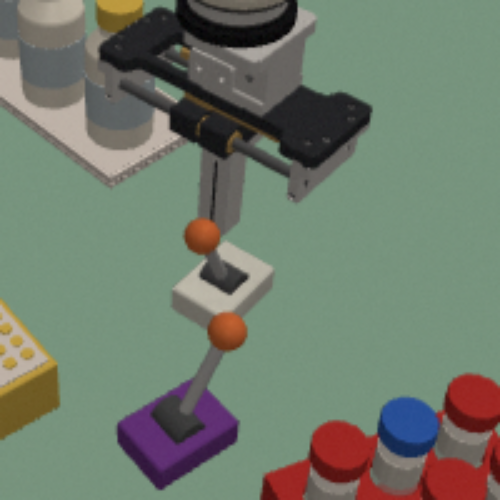

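The lever now leans away from the robot, with its ball at about (361,275) in the scene view. I'll measure its angle.

```bash
cat > lev.py <<'E'
from m import *
s=cams.snapshot('scene')
a,st=blob(s,(3,150,100),(12,255,255),(345,255,379,292)); print(a,st)
c,sn=np.cos(.305),np.sin(.305)
# pivot from initial ball & block centre
for q in (0.5,.7,.8,.9,1.0):
    t=q-.5; r=.08*np.sin(t); print(q, proj(s,[.5386+r*c,-.0043+r*sn,.022+.08*np.cos(t)]).round(1))
E
python3 lev.py
```

```text
[360.30872483 274.20805369] [354 268  14  14 149]
0.5 [371.9 260.2]
0.7 [366.7 265.4]
0.8 [364.  268.4]
0.9 [361.5 271.8]
1.0 [358.9 275.3]
```

The angle is about 0.96 rad. I'll push gently up to the stop and watch the force.

Call:
step_arm(plan=[[[2, 1, 0, 0, 0], [4, 1, 0, 0, 0], [6, 2, 0, 0, 0], [6, 2, 0, 0, 0], [6, 2, 0, 0, 0], [6, 2, 0, 0, 0]]])

```text
time: 3.2
tool_pos: [0.555, 0.0003, 0.0806]
ee_rot: [3.142, -0.0, 0.286]
wrist_force: [-0.1, -1.0, 0.2]
width: 0.0005
```

```bash
python3 lev.py|head -1
```

```text
[359.12582781 275.88741722] [353 269  14  14 151]
```

Call:
step_arm(plan=[[[-20, -6, 0, 0, 0], [-36, -11, 0, 0, 0], [-36, -11, 35, 0, 0], [-36, -11, 70, 0, 0], [-36, -11, 105, 0, 0], [-36, -11, 135, 0, 0], [-36, -11, 135, 0, 0]]])

```text
time: 3.83
tool_pos: [0.5223, -0.0111, 0.2238]
ee_rot: [3.136, -0.013, 0.286]
wrist_force: [0.1, -0.9, 0.8]
width: 0.0007
```

Call:
step_arm(plan=[[[-4, -35, 0, 0, 0], [-8, -70, 0, 0, 0], [-11, -105, 0, 0, 0], [-15, -140, 0, 0, 0], [-19, -175, 0, 0, 0], [-22, -210, 0, 0, 0], [-22, -210, 0, 0, 0], [-22, -210, 0, 0, 0]]])

```text
time: 4.5
tool_pos: [0.4964, -0.222, 0.2144]
ee_rot: [-3.14, 0.001, 0.282]
wrist_force: [-0.5, -0.2, -0.2]
width: 0.0007
```

```bash
cat > w.py <<'E'
from m import *
import sys
o=robot.get_obs(); s=snap('wrist',sys.argv[1]); print(o['tool_pos'],o['ee_rot'],s['T_tool_cam'].round(3).tolist())
Tw=np.eye(4);Tw[:3,:3]=R(o['ee_rot']);Tw[:3,3]=o['tool_pos'];W=Tw@s['T_tool_cam']
s['origin']=W[:3,3];s['attitude']=W[:3,:3]
lo,hi,z=eval(sys.argv[2]);xy=eval(sys.argv[3])
print('expected px',proj(s,[*xy,z]))
m=cv2.inRange(cv2.cvtColor(s['frame'],cv2.COLOR_RGB2HSV),np.array(lo),np.array(hi))
n,l,st,c=cv2.connectedComponentsWithStats(m)
for i in np.argsort(-st[1:,4])[:3]+1: print(st[i],c[i].round(1),onz(s,*c[i],z).round(4))
t=dict(s); t=cams.snapshot('top'); 
b=(385,270,425,310) if z>.13 else (185,250,220,280)
E
python3 w.py w1 "((18,150,80),(32,255,255),.144)" "(.497,-.22)"; python3 lev.py|head -1
```

```text
[ 0.4963848  -0.22204799  0.21435812] [-3.14006373e+00  1.01283737e-03  2.82354869e-01] [[-0.001, -0.966, -0.26, 0.076], [1.0, -0.0, -0.001, -0.0], [0.001, -0.26, 0.966, -0.18], [0.0, 0.0, 0.0, 1.0]]
expected px [320.98470186 249.42417741]
[  20  453  434   22 4999] [271.2 466.2] [ 0.3097 -0.2321  0.144 ]
[ 293  214   57   59 2620] [321.4 243.5] [ 0.5011 -0.2191  0.144 ]
[327 359   6  74 299] [329.6 397.2] [ 0.3854 -0.259   0.144 ]
[359.38211382 275.23577236] [353 270  13  12 123]
```

View pics/w1.png

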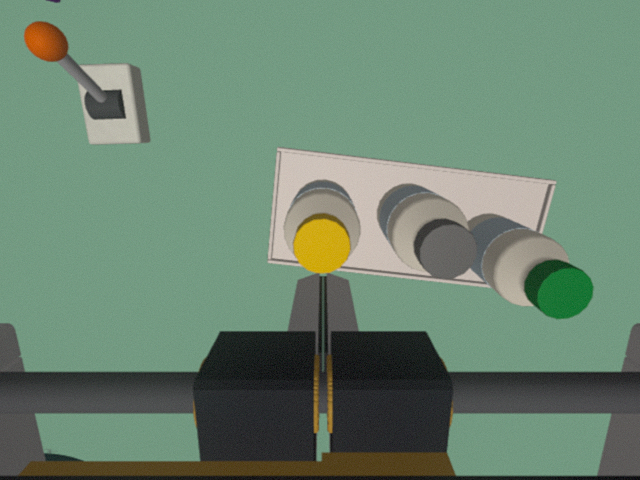

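The wrist view shows the yellow cap at (321,243), which gives (0.500, -0.219), and the lever still over. I descend and hold.

Call:
step_arm(plan=[[[3, 2, -30, 0, 0], [3, 2, -54, 0, 0], [3, 2, -54, 0, 0], [3, 2, -54, 0, 0], [3, 2, -54, 0, 0], [3, 2, -54, 0, 0], [3, 2, -54, 0, 0], [3, 2, -54, 0, 0]]])

```text
time: 5.32
tool_pos: [0.5008, -0.219, 0.1631]
ee_rot: [3.14, -0.002, 0.286]
wrist_force: [0.0, -0.4, -0.3]
width: 0.0006
```

Call:
step_arm(plan=[[[0, 0, 0, 0, 0], [0, 0, 0, 0, 0], [0, 0, 0, 0, 0], [0, 0, 0, 0, 0], [0, 0, 0, 0, 0], [0, 0, 0, 0, 0], [0, 0, 0, 0, 0], [0, 0, 0, 0, 0]]])

```text
time: 5.98
tool_pos: [0.5, -0.2187, 0.1614]
ee_rot: [-3.142, 0.0, 0.286]
wrist_force: [0.1, 0.7, 0.2]
width: 0.0001
```

Call:
step_arm(plan=[[[0, 0, 0, 0, 0], [0, 0, 0, 0, 0], [0, 0, 0, 0, 0], [0, 0, 0, 0, 0], [0, 0, 0, 0, 0], [0, 0, 0, 0, 0], [0, 0, 0, 0, 0], [0, 0, 0, 0, 0]]])

```text
time: 6.65
tool_pos: [0.5001, -0.2187, 0.1615]
ee_rot: [3.142, -0.0, 0.286]
wrist_force: [0.1, 0.3, -0.5]
width: 0.0001
```

Call:
step_arm(plan=[[[0, 0, 0, 0, 0], [0, 0, 0, 0, 0], [0, 0, 0, 0, 0], [0, 0, 0, 0, 0]]])

```text
time: 6.98
tool_pos: [0.5001, -0.2187, 0.1615]
ee_rot: [3.141, 0.0, 0.286]
wrist_force: [-0.8, -0.6, -0.1]
width: 0.0005
```

Call:
step_arm(plan=[[[0, 0, 35, 0, 0], [0, 0, 60, 0, 0], [6, 36, 60, 0, 0], [12, 72, 60, 0, 0], [18, 108, 60, 0, 0], [24, 144, 60, 0, 0], [30, 180, 60, 0, 0], [36, 216, 60, 0, 0]]])

```text
time: 7.65
tool_pos: [0.5361, -0.001, 0.2217]
ee_rot: [3.141, -0.0, 0.286]
wrist_force: [0.9, -1.0, -0.4]
width: 0.0004
```

Call:
step_arm(plan=[[[6, 36, 0, 0, 0], [12, 72, 0, 0, 0], [18, 108, 0, 0, 0], [24, 144, 0, 0, 0], [30, 180, 0, 0, 0], [37, 219, 0, 0, 0], [37, 219, 0, 0, 0], [37, 219, 0, 0, 0]]])

```text
time: 8.32
tool_pos: [0.5728, 0.2182, 0.2207]
ee_rot: [3.141, 0.001, 0.29]
wrist_force: [0.3, -0.2, -0.8]
width: 0.0004
```

```bash
python3 w.py w2 "((105,150,50),(125,255,255),.122)" "(.573,.216)"; python3 lev.py|head -1
```

```text
[0.57275072 0.2182217  0.22065765] [3.14133077e+00 1.33409627e-03 2.89505959e-01] [[-0.001, -0.966, -0.26, 0.076], [1.0, -0.0, -0.001, -0.0], [0.001, -0.26, 0.966, -0.18], [0.0, 0.0, 0.0, 1.0]]
expected px [326.29088015 240.58336947]
[ 305  214   42   43 1425] [325.5 235.1] [0.577  0.2178 0.122 ]
[327 213   2   1   2] [327.5 213. ] [0.5936 0.2212 0.122 ]
[359.03424658 276.03424658] [353 270  13  13 146]
```

View pics/w2.png

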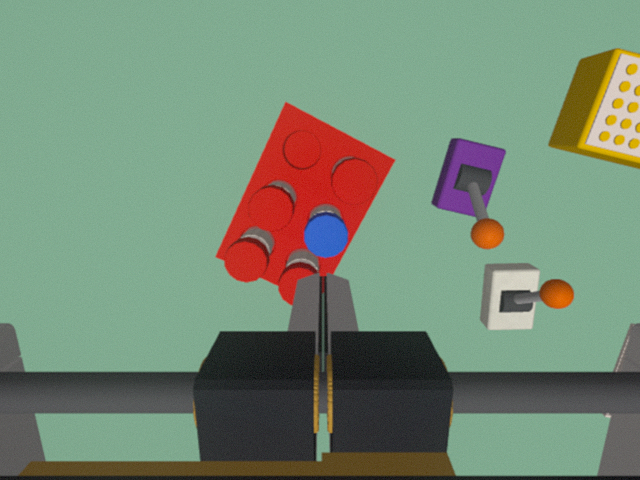

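The blue cap is at (325,235), which gives about (0.576, 0.217), and the lever is still over. I descend to about 16 mm above it and hold.

Call:
step_arm(plan=[[[3, -1, -35, 0, 0], [3, -1, -65, 0, 0], [3, -1, -82, 0, 0], [3, -1, -82, 0, 0], [3, -1, -82, 0, 0], [3, -1, -82, 0, 0], [3, -1, -82, 0, 0], [3, -1, -82, 0, 0]]])

```text
time: 9.13
tool_pos: [0.5773, 0.2153, 0.142]
ee_rot: [3.141, -0.004, 0.285]
wrist_force: [0.4, 0.0, 1.2]
width: 0.0004
```

Call:
step_arm(plan=[[[0, 0, 0, 0, 0], [0, 0, 0, 0, 0], [0, 0, 0, 0, 0], [0, 0, 0, 0, 0], [0, 0, 0, 0, 0], [0, 0, 0, 0, 0], [0, 0, 0, 0, 0], [0, 0, 0, 0, 0]]])

```text
time: 9.8
tool_pos: [0.576, 0.2153, 0.1394]
ee_rot: [3.141, 0.0, 0.286]
wrist_force: [0.1, -0.6, -0.3]
width: 0.0005
```

Call:
step_arm(plan=[[[0, 0, 0, 0, 0], [0, 0, 0, 0, 0], [0, 0, 0, 0, 0], [0, 0, 0, 0, 0], [0, 0, 0, 0, 0], [0, 0, 0, 0, 0], [0, 0, 0, 0, 0], [0, 0, 0, 0, 0]]])

```text
time: 10.47
tool_pos: [0.576, 0.2153, 0.1395]
ee_rot: [3.142, 0.0, 0.286]
wrist_force: [0.2, 0.8, 0.6]
width: 0.0006
```

Call:
step_arm(plan=[[[0, 0, 0, 0, 0], [0, 0, 0, 0, 0], [0, 0, 0, 0, 0], [0, 0, 0, 0, 0]]])

```text
time: 10.8
tool_pos: [0.5761, 0.2153, 0.1395]
ee_rot: [3.142, -0.0, 0.286]
wrist_force: [-0.0, 0.5, -0.4]
width: 0.0002
```

```bash
python3 - <<'E'
from m import *
s=snap('scene','s2'); print(blob(s,(3,150,100),(12,255,255),(345,255,379,292))[0])
o=robot.get_obs();print(o['time'],o['tool_pos'],o['wrist_force'])
cv2.imwrite('pics/s2c.png',cv2.resize(s['frame'][200:430,300:530,::-1],(560,560)))
E
```

```text
[359.03424658 276.03424658]
10.85 [0.57604173 0.2152776  0.13947949] [-0.16914684  1.36089871 -0.28812296]
```

View pics/s2c.png

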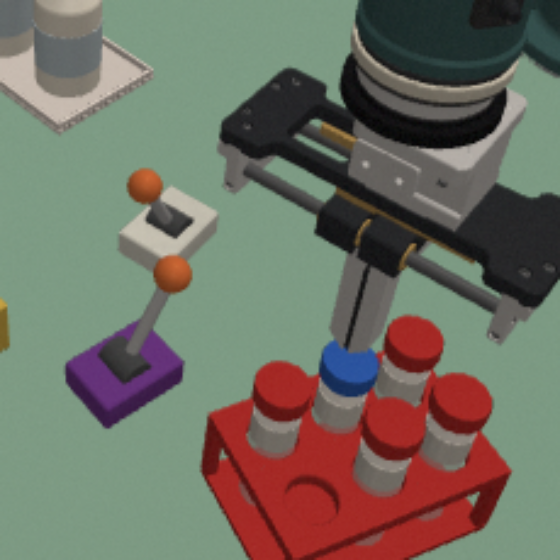

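The fingertips hover over the middle of the blue cap, at (349,350) in the crop. The lever is fully over and nothing has moved, so I hand in.

```bash
python3 -c "
from bench import robot
print(robot.close_job())"
```

```text
the job is handed in; nothing more can be done
None
```

I pushed the orange lever fully over, pointed at the yellow-capped bottle, then at the blue-capped tube, and handed the job in still pointing at the tube. The hand-in gave no verdict.

- **Lever:** the ball's image position put it at about 1.0 rad after the push, and it was unchanged in every later check.
- **Yellow bottle:** I held for just over 2 s, with the fingertips about 17 mm above the cap and within a few millimetres of its middle.
- **Blue tube:** I held for just over 2 s, about 17 mm above the cap and about 2 mm off centre. The arm was still there at hand-in, at 10.85 s on the clock.
- **Contact:** the wrist force readings stayed at noise level, about 1 N. In the last picture the rack and its tubes looked undisturbed. The tray, bottles and tip box were mostly out of that crop, so I did not check them again at the end.

No check failed. The top and wrist views disagreed by about 4 mm on both cap positions, so I aimed at or near the wrist estimate, well within the 16 mm allowance.

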